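Turn the packing guide's leaf

TASK

The meal-packing guide on the counter has one stiff green leaf with an orange tab, left partly raised on the right-hand side of its spine. Push the leaf up and over the spine with your fingertips and press it down until it lies flat on the other side, turning it steadily rather than flinging it. Do not lift, tip or shift the guide, leave everything else where it stands, and finish clear of it all.

Things in the scene. Friction and masses are not known exactly. Their poses are not given: they have to be found in the camera images.
- guide: The packing guide: a loose grey board 220 mm (its x, along the spine) by 340 mm (its y) by 18 mm thick, 1.8 kg, lying flat on the counter, with a white printed page on each side of the spine. Origin at the centre of its underside; z up. The spine runs along its x axis through the middle; the leaf starts on its -y side (the robot's right) and must end on its +y side. The board is turned up to 0.35 rad either way, so its x axis points roughly away from the robot.
- spine (a point): Middle of the hinge axis: on the guide's x axis, 24 mm above the counter. A 10 mm steel rod with black rings.
- leaf (a joint): Angle of the leaf about the spine: 0 lying flat on the guide's -y side, 1.57 standing upright, 3.14 lying flat on the +y side (both are end stops). Starts between 0.35 and 0.75. The hinge is stiff: the leaf stays at whatever angle it is left, and about 2 N at the tab moves it.
- leaf_tab (a point): Middle of the outer end of the leaf's orange tab, 164 mm from the hinge axis. The leaf is a rigid dark green panel 4 mm thick, 196 mm along the spine, reaching from 12 to 150 mm from the hinge axis, with paper on both faces and an orange tab 60 mm wide (along the spine), at the middle of its free edge, from 148 to 164 mm. About 0.15 kg. Its x axis is the guide's x axis; y points from the tab to the spine; z is the normal of the face that is up when the leaf lies at 0.
- meal_a: Bystander: closed meal box, brown-red tray with clear lid, 178 x 128 x 46 mm, origin under its centre; lower box of the stack beyond the guide's +y edge.
- meal_b: Bystander: a second such meal box, stacked on the first.
- meal_c: Bystander: a third such meal box, standing alone beyond the guide's -y edge, about 75 to 110 mm clear of it.
- sauce: Bystander: amber sauce bottle with red cap, 44 mm across, 120 mm tall, beyond the far (+x) end of the guide; origin under its centre. It can swap places with the jar or the cup.
- cup: Bystander: white plastic cup, 64 mm across, 50 mm tall, beyond the far end of the guide; origin under its centre.
- jar: Bystander: glass jar with green lid, 56 mm across, 75 mm tall, beyond the far end of the guide; origin under its centre.

How it is judged:
By the outcome, as a careful person would: the job done as asked, in the order asked, and still so for the second after the job is handed in, with the robot touching nothing.
It also fails if it takes over 38 s, if anything falls off the work surface, if the arm or the gripper's body presses on something with over 40 N, if the wrist force passes 120 N, or if a joint passes its speed limit or range.

ROBOT

A 6-joint arm with a two-finger parallel gripper is mounted at the origin on the work surface. World frame = base frame: x ahead of the robot, y to its left, z up, the work surface at z = 0. Lengths are in m, angles in rad, forces in N, time in s.
With the tool pointing down it reaches from about 0.35 to 0.725 m from the base axis. Payload 6 kg.
Tool frame: the origin (TCP) lies midway between the tips of the shut fingers; the grasp point (between the pads) lies 19 mm behind it; x points along the fingers, z is the direction in which the jaws open and shut, and the axes are right-handed (so a half turn about x gives the same grasp; the last joint's range is limited). The gripper opens to 85 mm and grips with 20 to 120 N. Pads are 22 mm wide; open, the fingers measure 114 mm over their backs; the gripper's body (76 mm by 85 mm) begins 54 mm behind the grasp point. The pads swing forward as they close: fully open they stand 13 mm farther back than shut.
Start: joints at [1.493, 0.04, 0.085, 0, -1.615, -0.334], TCP at [0.24, 0.55, 0.231] pointing down, gripper open.
Joint ranges: [-2.56, 2.56], [-1.29, 2.01], [-1.08, 1.49], [-3.29, 1.98], [-2.81, -0.18], [-2.99, 2.99]. Speed limits (rad/s): [2.57, 2.57, 3.01, 3.14, 3.14, 3.14].

INTERFACE

Orientations are given as a rotation vector (axis times angle).
In Python, from workcell import ctrl gives the robot as it stands.
- The arm moves only by the tool play_rows, never from a script. Its arguments are lists of equal length, an entry for each row: "jaw": the opening, from 0 (shut) to 1 (fully open); "translation": the shift along the tool's x, y, z in units of 40 mm (1.0 is 40 mm), a list of three; "dr": the turn, a rotation vector about the tool's x, y, z in units of 6 degrees (1.0 is 6 degrees), a list of three. A call has 1 to 20 rows; each row shifts and turns the pose as measured when the row begins, along the tool's axes as they then stand; what a row does not reach is not made up. A row lasts 1/12 s, in which the tool goes at most 41.7 mm and 7.16 degrees, less where a joint would pass 70% of its speed; a pose out of reach is approached as far as the arm can. A call is refused whole if a number of a shift passes 1 or a number of a turn 1, either way. A call with a gripper value outside its range is refused whole. The fingers move at their own pace and stop on an object; "force" is the grip in N (left out, the last holds). Time passes only in rows, so rows that do not move let the fingers close. It gives the time, the measured TCP pose, the force and the opening at its end, in the units of the state.
- ctrl.read_state(): the state, without advancing time (a new reading comes with each control period).
- ctrl.read_camera(name): name is "scene" or "top" or "wrist"; returns the picture (384x512x3 uint8, blue, green, red); there is no depth.
- ctrl.calibration(name): a dict with "K" (3x3 intrinsics, pixels), "world_from_camera" (4x4, takes a point from camera to world coordinates). Camera axes: x right, y down, z forward; pixel columns grow to the right and rows downward; lengths in m; the calibration is good to about 2 mm. A picture is of the moment at which its call begins: read the wrist's pose just before it. calibration takes no time and is no camera call; for the wrist camera it gives the pose at the moment of the call.
- ctrl.finish_job(): hands the job in, once; it reports no verdict.
The state is a dict: "t": time; "q": joint angles; "qvel": joint speeds; "effort": joint torques, N m; "eef_pos": TCP position; "eef_rot": TCP orientation; "wrist_force": force on the tool from outside, world axes, zero at the start; "ft_torque": the same for the moment, N m; "finger_gap": finger opening in m.
Only numpy, scipy, OpenCV 4.12 (cv2) and the standard library are available. Lean on these libraries where they do the work, as an engineer would, in place of code of your own. Each camera call takes 0.05 s, during which the arm holds its last target.

## Working session

There is one attempt and no reset: what is moved stays moved. The work goes in short steps, Python scripts to look and compute and a tool call to move; the robot and the scene stay as the last step left them, time stands still between calls to the robot, and variables do not carry over. Pictures are saved under pics/ and viewed, and the job is handed in when it is done.

Besides the shell and the picture viewer there is one more tool, called after "Call:" by a JSON object that holds its "name" and its "arguments", one argument or row to a line. play_rows: Moves the arm, as the interface text tells. Its arguments: {"type":"object","properties":{"jaw":{"type":"array"},"translation":{"type":"array"},"dr":{"type":"array"},"force":{"type":"number"}},"required":["jaw","translation","dr"]}

```bash
mkdir -p pics; ls
python3 - <<'E'
from workcell import ctrl
import cv2, numpy as np
s=ctrl.read_state(); print({k:np.round(v,3) for k,v in s.items()})
for n in ["scene","top"]:
    cv2.imwrite(f"pics/{n}0.png",ctrl.read_camera(n)); c=ctrl.calibration(n); print(n,np.round(c["K"],1).tolist(),np.round(c["world_from_camera"],3).tolist())
E
```

```text
pics
{'t': np.float64(0.0), 'q': array([ 1.493,  0.041,  0.084, -0.   , -1.616, -0.334]), 'qvel': array([-0.   ,  0.001, -0.001, -0.001,  0.   , -0.   ]), 'effort': array([-2.0000e-03, -3.6820e+01,  3.4741e+01,  6.9320e+00, -5.0000e-03,
       -0.0000e+00]), 'eef_pos': array([0.24, 0.55, 0.23]), 'eef_rot': array([ 1.504,  0.984, -1.507]), 'wrist_force': array([-0.017, -0.761,  0.279]), 'ft_torque': array([-0.023, -0.014,  0.042]), 'finger_gap': np.float64(0.085)}
scene [[385.8, 0.0, 249.5], [0.0, 385.8, 194.6], [0.0, 0.0, 1.0]] [[-0.559, 0.5, -0.661, 1.308], [0.829, 0.354, -0.433, 0.474], [0.018, -0.79, -0.612, 0.721], [0.0, 0.0, 0.0, 1.0]]
top [[441.7, 0.0, 252.3], [0.0, 441.7, 183.9], [0.0, 0.0, 1.0]] [[-0.043, -0.976, 0.212, 0.329], [-0.999, 0.041, -0.013, 0.025], [0.004, -0.212, -0.977, 1.252], [0.0, 0.0, 0.0, 1.0]]
```

View pics/scene0.png

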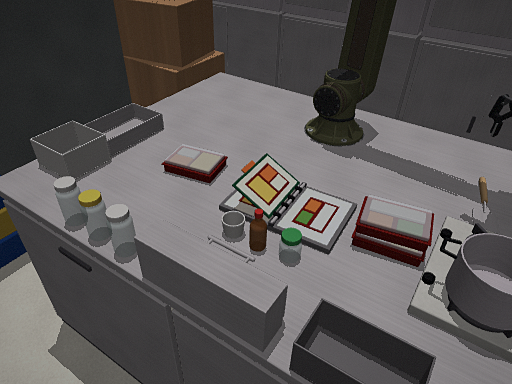

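View pics/top0.png

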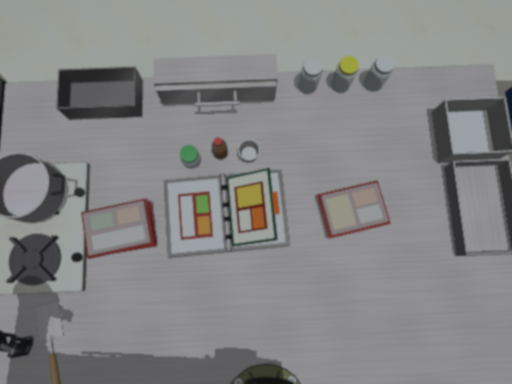

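The scene view shows the leaf raised on its right side. In the top view the guide spans about (165–288, 170–256), the spine runs (224,176)–(229,250), and the orange tab is at about (275,203). I'll zoom in and measure.

```bash
cat > h.py <<'E'
import numpy as np, cv2
from workcell import ctrl
def ray(n,u,v):
    c=ctrl.calibration(n);K=np.array(c["K"]);T=np.array(c["world_from_camera"])
    d=T[:3,:3]@np.linalg.inv(K)@np.array([u,v,1.]);return T[:3,3],d/np.linalg.norm(d)
def onplane(n,u,v,z):
    o,d=ray(n,u,v);return o+d*(z-o[2])/d[2]
def proj(n,p):
    c=ctrl.calibration(n);K=np.array(c["K"]);T=np.linalg.inv(np.array(c["world_from_camera"]))
    q=K@(T[:3,:3]@np.array(p)+T[:3,3]);return q[:2]/q[2]
E
python3 - <<'E'
import cv2
a=cv2.imread("pics/top0.png");cv2.imwrite("pics/topz.png",cv2.resize(a[135:265,155:295],None,fx=5,fy=5,interpolation=cv2.INTER_CUBIC)[:600])
a=cv2.imread("pics/scene0.png");cv2.imwrite("pics/scz.png",cv2.resize(a[140:260,215:365],None,fx=5,fy=5,interpolation=cv2.INTER_CUBIC))
E
```

```text
(no output)
```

View pics/topz.png

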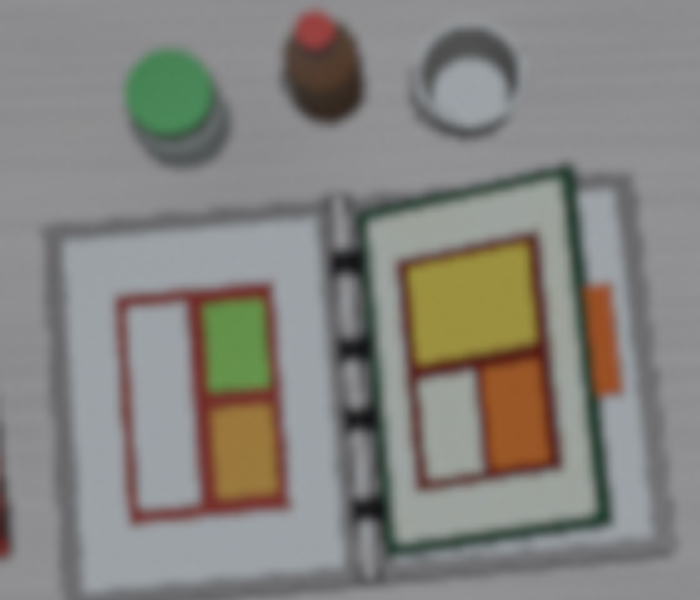

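View pics/scz.png

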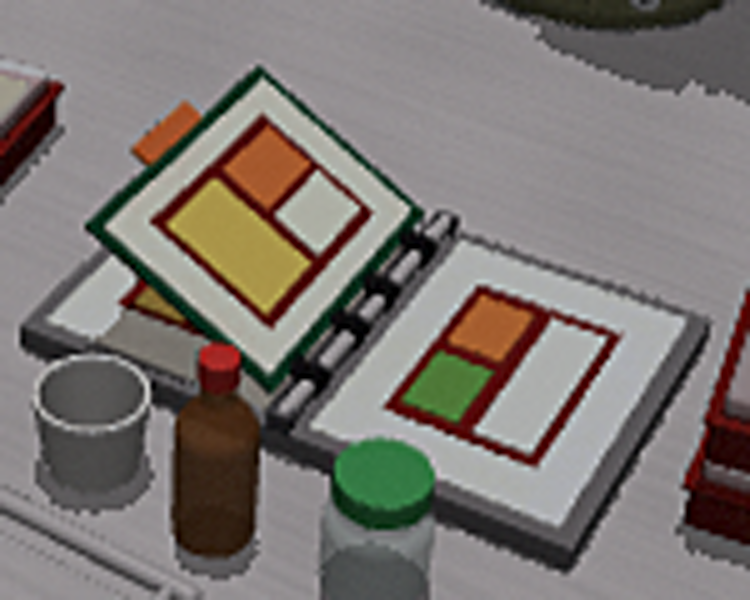

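Run:
```python
from h import *
t=lambda x,y:(x/5+155-.4,y/5+135-.4)
s=lambda x,y:(x/5+215-.4,y/5+140-.4)
def tri(a,b):
    o1,d1=ray("top",*a);o2,d2=ray("scene",*b)
    k=np.linalg.lstsq(np.c_[d1,-d2],o2-o1,rcond=None)[0]
    p,q=o1+k[0]*d1,o2+k[1]*d2; return (p+q)/2,np.linalg.norm(p-q)
for nm,p in dict(TL=(45,230),TR=(630,178),BR=(675,552)).items(): print(nm,onplane("top",*t(*p),.018).round(4))
for p in [(338,197),(370,580)]: print("spine",onplane("top",*t(*p),.027).round(4))
for p in [(20,330),(570,555),(710,325)]: print("scene board",onplane("scene",*s(*p),.018).round(4))
for p in [(275,420),(447,215)]: print("scene spine",onplane("scene",*s(*p),.027).round(4))
P={}
for nm,a,b in [("tab+x",(612,287),(133,150)),("tab-x",(622,393),(185,102)),("leaf+x",(572,168),(88,228)),("leaf-x",(609,522),(260,66)),("root+x",(362,215),(270,388)),("root-x",(390,552),(422,212))]:
    p,e=tri(t(*a),s(*b));P[nm]=p;print(nm,p.round(4),round(e,4))
a=cv2.imread("pics/top0.png")
for nm,x in dict(sauceTop=((315,30),.12),jar=((170,92),.075),cup=((468,80),.05)).items(): print(nm,onplane("top",*t(*x[0]),x[1]).round(3))
for x in [(318,196),(382,183),(389,222),(326,237),(82,212),(150,200),(156,245),(88,256)]: print(x,onplane("top",*x,.046 if x[0]>200 else .092).round(3))
```

```text
TL [0.6169 0.2615 0.018 ]
TR [ 0.6334 -0.0746  0.018 ]
BR [ 0.4188 -0.0874  0.018 ]
spine [0.6271 0.0931 0.027 ]
spine [0.4101 0.0817 0.027 ]
scene board [ 0.6419 -0.0668  0.018 ]
scene board [0.6239 0.2683 0.018 ]
scene board [0.4076 0.2572 0.018 ]
scene spine [0.632  0.0981 0.027 ]
scene spine [0.4109 0.0863 0.027 ]
tab+x [ 0.553  -0.0531  0.0992] 0.0045
tab-x [ 0.4958 -0.0552  0.1012] 0.0042
leaf+x [ 0.6209 -0.0357  0.0918] 0.0044
leaf-x [ 0.4289 -0.0446  0.0966] 0.005
root+x [0.6144 0.0815 0.0293] 0.0043
root-x [0.4235 0.0724 0.0312] 0.005
sauceTop [0.697 0.098 0.12 ]
jar [0.679 0.181 0.075]
cup [0.686 0.016 0.05 ]
(318, 196) [ 0.548 -0.172  0.046]
(382, 183) [ 0.578 -0.354  0.046]
(389, 222) [ 0.468 -0.361  0.046]
(326, 237) [ 0.434 -0.185  0.046]
(82, 212) [0.524 0.463 0.092]
(150, 200) [0.548 0.284 0.092]
(156, 245) [0.428 0.267 0.092]
(88, 256) [0.408 0.443 0.092]
```

```bash
cat >> h.py <<'E'
from scipy.spatial.transform import Rotation as R
YAW=0.053; C=np.array([0.520,0.0895,0.024])
EX=np.array([np.cos(YAW),np.sin(YAW),0]);EY=np.array([-np.sin(YAW),np.cos(YAW),0]);EZ=np.array([0,0,1.])
def pt(x,y,z): return C*[1,1,0]+x*EX+y*EY+z*EZ
def rot(phi,sgn):   # tool x tilted phi from down towards guide +y, tool z = sgn*guide x
    a=np.sin(phi)*EY-np.cos(phi)*EZ; z=sgn*EX; return R.from_matrix(np.c_[a,np.cross(z,a),z])
def st():
    s=ctrl.read_state();p=np.array(s["eef_pos"]);r=R.from_rotvec(s["eef_rot"])
    d=p-C; phi=np.arctan2(r.as_matrix()[:,0]@EY,-r.as_matrix()[2,0])
    print("t",round(float(s["t"]),2),"q",np.round(s["q"],2),"p",p.round(4),"guide xyz",np.round([d@EX,d@EY,p[2]],4),"phi",round(phi,3),"F",np.round(s["wrist_force"],1),"gap",round(float(s["finger_gap"]),3))
    return p,r
def delta(p,r,P,Rt,msg=""):
    print(msg,"trans units",np.round(r.inv().apply(P-p)/.04,2),"rot units",np.round(np.degrees((r.inv()*Rt).as_rotvec())/6,2))
E
python3 - <<'E'
from h import *
p,r=st(); print(r.as_matrix().round(3))
for s in (1,-1):
    delta(p,r,pt(0.0,-.28,.24),rot(0,s),"down %d"%s)
    delta(p,rot(0,s),pt(0.0,-.28,.24),rot(.8,s),"from down %d"%s)
E
```

```text
t 0.1 q [ 1.49  0.04  0.08 -0.   -1.62 -0.33] p [0.24   0.5496 0.2304] guide xyz [-0.2553  0.4743  0.2304] phi -0.002 F [ 0.4 -0.1 -0.7] gap 0.085
[[-0.001  0.916 -0.4  ]
 [-0.002 -0.4   -0.916]
 [-1.     0.     0.002]]
down 1 trans units [-0.22 14.16 14.  ] rot units [-1.944e+01  1.000e-02  2.000e-02]
from down 1 trans units [ -0.24 -18.86   6.38] rot units [0.   0.   7.64]
down -1 trans units [-0.22 14.16 14.  ] rot units [ 1.056e+01  1.000e-02 -1.000e-02]
from down -1 trans units [-0.24 18.86 -6.38] rot units [ 0.   -0.   -7.64]
```

Call:
{"name": "play_rows", "arguments": {
  "jaw": [0, 0, 0, 0, 0, 0, 0, 0, 0, 0, 0, 0],
  "translation": [
    [-0.2, 0, 0],
    [-0.2, 0, 0],
    [-0.2, 0, 0],
    [0, 0, 0],
    [0, 0, 0],
    [0, 0, 0],
    [0, 0, 0],
    [0, 0, 0],
    [0, 0, 0],
    [0, 0, 0],
    [0, 0, 0],
    [0, 0, 0]
  ],
  "dr": [
    [0.9, 0, 0],
    [0.9, 0, 0],
    [0.9, 0, 0],
    [0.9, 0, 0],
    [0.9, 0, 0],
    [0.9, 0, 0],
    [0.9, 0, 0],
    [0.9, 0, 0],
    [0.9, 0, 0],
    [0.9, 0, 0],
    [0.9, 0, 0],
    [0.5, 0, 0]
  ]
}}

```text
t: 1.1
eef_pos: [0.2386, 0.548, 0.2481]
eef_rot: [2.2, 0.005, -2.212]
wrist_force: [0.2, -0.9, -0.6]
finger_gap: 0.0003
```

Run:
```python
from h import *
p,r=st()
delta(p,r,pt(0.0,-.28,.24),rot(0,-1))
```

```text
t 1.1 q [ 1.49  0.05  0.13 -0.   -1.66 -1.48] p [0.2386 0.548  0.2481] guide xyz [-0.2567  0.4727  0.2481] phi -0.013 F [ 0.2 -0.9 -0.6] gap 0.0
 trans units [ 0.41 18.57 -7.08] rot units [-0.34  0.05 -0.13]
```

Call:
{"name": "play_rows", "arguments": {
  "jaw": [0, 0, 0, 0, 0, 0, 0, 0, 0, 0, 0, 0, 0, 0, 0, 0, 0, 0, 0, 0],
  "translation": [
    [0, 0.8, -0.3],
    [0, 0.8, -0.3],
    [0, 0.8, -0.3],
    [0, 0.8, -0.3],
    [0, 0.8, -0.3],
    [0, 0.8, -0.3],
    [0, 0.8, -0.3],
    [0, 0.8, -0.3],
    [0, 0.8, -0.3],
    [0, 0.8, -0.3],
    [0, 0.8, -0.3],
    [0, 0.8, -0.3],
    [0, 0.8, -0.3],
    [0, 0.8, -0.3],
    [0, 0.8, -0.3],
    [0, 0.8, -0.3],
    [0, 0.8, -0.3],
    [0, 0.8, -0.3],
    [0, 0.8, -0.3],
    [0, 0.8, -0.3]
  ],
  "dr": [
    [-0.3, 0, 0],
    [0, 0, 0],
    [0, 0, 0],
    [0, 0, 0],
    [0, 0, 0],
    [0, 0, 0],
    [0, 0, 0],
    [0, 0, 0],
    [0, 0, 0],
    [0, 0, 0],
    [0, 0, 0],
    [0, 0, 0],
    [0, 0, 0],
    [0, 0, 0],
    [0, 0, 0],
    [0, 0, 0],
    [0, 0, 0],
    [0, 0, 0],
    [0, 0, 0],
    [0, 0, 0]
  ]
}}

```text
t: 2.77
eef_pos: [0.5129, -0.1066, 0.2492]
eef_rot: [2.167, 0.04, -2.193]
wrist_force: [0.2, 0.6, 0.4]
finger_gap: -0.0
```

Run:
```python
from h import *
p,r=st()
delta(p,r,pt(0.0,-.28,.24),rot(0,-1))
```

```text
t 2.77 q [ 0.19 -0.15 -0.08  0.02 -1.66 -0.13] p [ 0.5129 -0.1066  0.2492] guide xyz [-0.0175 -0.1954  0.2492] phi -0.022 F [0.2 0.6 0.4] gap -0.0
 trans units [ 0.27  2.11 -0.43] rot units [ 0.06  0.12 -0.21]
```

Call:
{"name": "play_rows", "arguments": {
  "jaw": [0, 0, 0, 0, 0, 0, 0, 0, 0, 0, 0, 0, 0, 0],
  "translation": [
    [0, 0.7, -0.2],
    [0, 0.7, -0.2],
    [0, 0.4, 0],
    [0, 0, 0],
    [0, 0, 0],
    [0, 0, 0],
    [0, 0, 0],
    [0, 0, 0],
    [0, 0, 0],
    [0, 0, 0],
    [0, 0, 0],
    [0, 0, 0],
    [0, 0, 0],
    [0, 0, 0]
  ],
  "dr": [
    [0, 0, 0],
    [0, 0, 0],
    [0, 0, 0],
    [0, 0, -0.8],
    [0, 0, -0.8],
    [0, 0, -0.8],
    [0, 0, -0.8],
    [0, 0, -0.8],
    [0, 0, -0.8],
    [0, 0, -0.8],
    [0, 0, -0.8],
    [0, 0, -0.8],
    [0, 0, -0.8],
    [0, 0, 0]
  ]
}}

```text
t: 3.93
eef_pos: [0.5337, -0.1884, 0.2424]
eef_rot: [-1.681, -0.829, 1.764]
wrist_force: [-0.3, -0.2, -1.7]
finger_gap: -0.0002
```

Run:
```python
from h import *
p,r=st()
delta(p,r,pt(0.0,-.19,.075),rot(.8,-1))
cv2.imwrite("pics/sc1.png",ctrl.read_camera("scene"))
```

```text
t 3.93 q [-0.5   0.34  0.49 -0.83 -2.1   0.25] p [ 0.5337 -0.1884  0.2424] guide xyz [-0.0011 -0.2783  0.2424] phi 0.861 F [-0.3 -0.2 -1.7] gap -0.0
 trans units [ 4.4   1.73 -0.13] rot units [-0.14  0.16  0.58]
```

View pics/sc1.png

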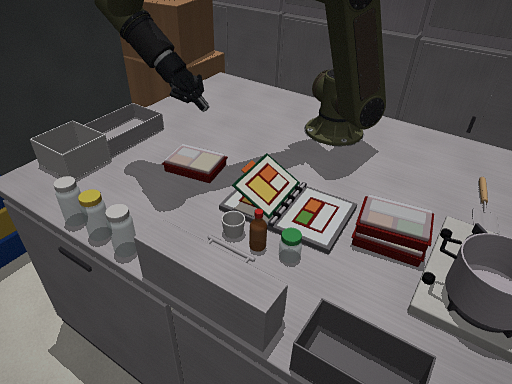

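```bash
cat >> h.py <<'E'
def plan(th):
    f=max(0,.8*(1.57-th)/(1.57-.487)); a=np.array([np.sin(f),-np.cos(f)]);n=np.array([np.cos(f),np.sin(f)])
    u=np.array([-np.cos(th),np.sin(th)]);nu=np.array([-np.sin(th),-np.cos(th)]);o=np.array([0,.024])
    if th<=1.57: T=o+.164*u+.002*nu+.015*a-.011*n
    else: T=o+.149*u+.002*nu-np.array([.011,0])
    return T,f
def steps(p,r,ths):
    for th in ths:
        T,f=plan(th);P=pt(0,*T);Rt=rot(f,-1)
        print("%.2f"%th,"T",T.round(3),"tr",np.round(r.inv().apply(P-p)/.04,2),"dr",np.round(np.degrees((r.inv()*Rt).as_rotvec())/6,2));p,r=P,Rt
E
python3 - <<'E'
from h import *
p,r=st()
W=pt(0,-.19,.107);T0=pt(0,-.152,.070)
delta(p,r,W,rot(.8,-1)); delta(W,rot(.8,-1),T0,rot(.8,-1))
E
```

```text
t 3.98 q [-0.49  0.34  0.49 -0.83 -2.09  0.25] p [ 0.5339 -0.1884  0.2431] guide xyz [-0.0008 -0.2783  0.2431] phi 0.856 F [ 0.6  0.3 -0.1] gap -0.0
 trans units [ 3.9   1.12 -0.1 ] rot units [-0.13  0.15  0.53]
 trans units [1.33 0.   0.  ] rot units [0. 0. 0.]
```

Call:
{"name": "play_rows", "arguments": {
  "jaw": [0, 0, 0, 0, 0, 0, 0, 0],
  "translation": [
    [0.4, 0.2, 0],
    [0.6, 0.2, 0],
    [0.6, 0.2, 0],
    [0.6, 0.2, 0],
    [0.6, 0.2, 0],
    [0.6, 0.1, 0],
    [0.4, 0, -0.1],
    [0, 0, 0]
  ],
  "dr": [
    [-0.1, 0.1, 0.2],
    [0, 0, 0.3],
    [0, 0, 0],
    [0, 0, 0],
    [0, 0, 0],
    [0, 0, 0],
    [0, 0, 0],
    [0, 0, 0]
  ]
}}

```text
t: 4.65
eef_pos: [0.5337, -0.1069, 0.1035]
eef_rot: [-1.767, -0.784, 1.803]
wrist_force: [-0.6, 0.4, -0.1]
finger_gap: 0.0002
```

Run:
```python
from h import *
p,r=st()
delta(p,r,pt(0,-.152,.070),rot(.8,-1))
```

```text
t 4.65 q [-0.34  0.25  0.14 -0.72 -1.76  0.37] p [ 0.5337 -0.1069  0.1035] guide xyz [ 0.0033 -0.1968  0.1035] phi 0.775 F [-0.6  0.4 -0.1] gap 0.0
 trans units [ 1.38 -0.22  0.08] rot units [ 0.08  0.02 -0.24]
```

Call:
{"name": "play_rows", "arguments": {
  "jaw": [0, 0, 0, 0, 0],
  "translation": [
    [0.3, -0.1, 0],
    [0.3, -0.1, 0.1],
    [0.4, 0, 0],
    [0.4, 0, 0],
    [0, 0, 0]
  ],
  "dr": [
    [0.1, 0, -0.2],
    [0, 0, 0],
    [0, 0, 0],
    [0, 0, 0],
    [0, 0, 0]
  ]
}}

```text
t: 5.07
eef_pos: [0.5282, -0.0586, 0.0724]
eef_rot: [-1.755, -0.791, 1.791]
wrist_force: [0.1, -0.5, 0.2]
finger_gap: -0.0001
```

Run:
```python
from h import *
cv2.imwrite("pics/sc2.png",cv2.resize(ctrl.read_camera("scene")[90:250,160:370],None,fx=3.5,fy=3.5))
cv2.imwrite("pics/w2.png",ctrl.read_camera("wrist"))
p,r=st()
steps(p,r,np.arange(.5,1.58,.07))
```

```text
t 5.17 q [-0.28  0.21  0.04 -0.74 -1.68  0.36] p [ 0.529  -0.0607  0.0742] guide xyz [ 0.001  -0.1505  0.0742] phi 0.788 F [-0.2 -0.1 -0.4] gap 0.0
0.50 T [-0.142  0.083] tr [ 0.   -0.3   0.02] dr [ 0.05 -0.01 -0.02]
0.57 T [-0.137  0.092] tr [-0.09 -0.26 -0.  ] dr [0.   0.   0.49]
0.64 T [-0.132  0.102] tr [-0.08 -0.26  0.  ] dr [ 0.   -0.    0.49]
0.71 T [-0.126  0.111] tr [-0.08 -0.26 -0.  ] dr [-0.    0.    0.49]
0.78 T [-0.119  0.119] tr [-0.07 -0.26 -0.  ] dr [ 0.   -0.    0.49]
0.85 T [-0.112  0.127] tr [-0.07 -0.26  0.  ] dr [-0.   -0.    0.49]
0.92 T [-0.104  0.135] tr [-0.06 -0.26  0.  ] dr [0.   0.   0.49]
0.99 T [-0.095  0.142] tr [-0.06 -0.26 -0.  ] dr [-0.   -0.    0.49]
1.06 T [-0.087  0.148] tr [-0.05 -0.27  0.  ] dr [ 0.   -0.    0.49]
1.13 T [-0.077  0.154] tr [-0.05 -0.27  0.  ] dr [0.   0.   0.49]
1.20 T [-0.068  0.159] tr [-0.04 -0.27  0.  ] dr [ 0.   -0.    0.49]
1.27 T [-0.058  0.163] tr [-0.04 -0.27 -0.  ] dr [-0.    0.    0.49]
1.34 T [-0.048  0.167] tr [-0.03 -0.27 -0.  ] dr [ 0.   -0.    0.49]
1.41 T [-0.037  0.169] tr [-0.03 -0.27  0.  ] dr [ 0.   -0.    0.49]
1.48 T [-0.027  0.171] tr [-0.02 -0.27 -0.  ] dr [-0.    0.    0.49]
1.55 T [-0.016  0.173] tr [-0.02 -0.27 -0.  ] dr [ 0.   -0.    0.49]
```

View pics/sc2.png

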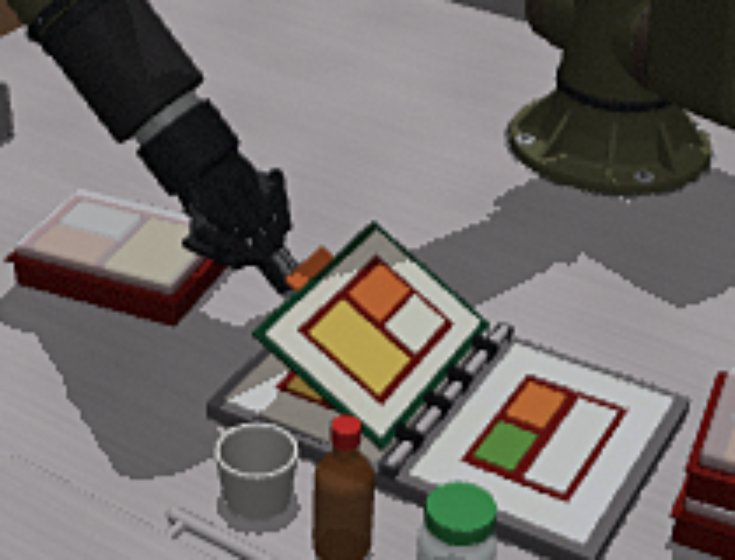

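View pics/w2.png

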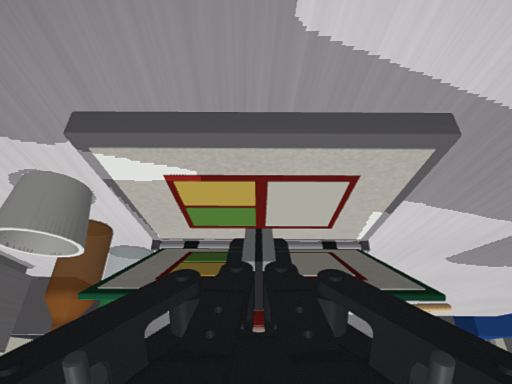

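The fingers are centred under the tab in the wrist view (tips about (258,240)), with nothing touching. I'll start the push.

Call:
{"name": "play_rows", "arguments": {
  "jaw": [0, 0, 0, 0, 0, 0, 0, 0, 0, 0, 0],
  "translation": [
    [0, -0.1, 0],
    [0, -0.1, 0],
    [0, -0.1, 0],
    [-0.04, -0.13, 0],
    [-0.04, -0.13, 0],
    [-0.04, -0.13, 0],
    [-0.04, -0.13, 0],
    [-0.04, -0.13, 0],
    [-0.04, -0.13, 0],
    [-0.04, -0.13, 0],
    [-0.04, -0.13, 0]
  ],
  "dr": [
    [0, 0, 0],
    [0, 0, 0],
    [0, 0, 0],
    [0, 0, 0.25],
    [0, 0, 0.25],
    [0, 0, 0.25],
    [0, 0, 0.25],
    [0, 0, 0.25],
    [0, 0, 0.25],
    [0, 0, 0.25],
    [0, 0, 0.25]
  ]
}}

```text
t: 6.08
eef_pos: [0.5283, -0.0295, 0.1274]
eef_rot: [-1.924, -0.6, 1.93]
wrist_force: [-0.0, -0.9, -1.7]
finger_gap: -0.0001
```

Run:
```python
from h import *
cv2.imwrite("pics/sc3.png",cv2.resize(ctrl.read_camera("scene")[90:250,160:370],None,fx=3.5,fy=3.5))
p,r=st()
for th in (.71,.78,.85):delta(p,r,pt(0,*plan(th)[0]),rot(plan(th)[1],-1),th)
```

```text
t 6.13 q [-0.08  0.01 -0.04 -0.55 -1.59  0.15] p [ 0.5289 -0.0286  0.1294] guide xyz [ 0.0027 -0.1184  0.1294] phi 0.551 F [ 2.4 -0.8  0.9] gap -0.0
0.71 trans units [0.3  0.4  0.07] rot units [ 0.08 -0.11 -0.8 ]
0.78 trans units [0.21 0.14 0.07] rot units [ 0.08 -0.12 -0.31]
0.85 trans units [ 0.13 -0.12  0.07] rot units [ 0.07 -0.12  0.19]
```

View pics/sc3.png

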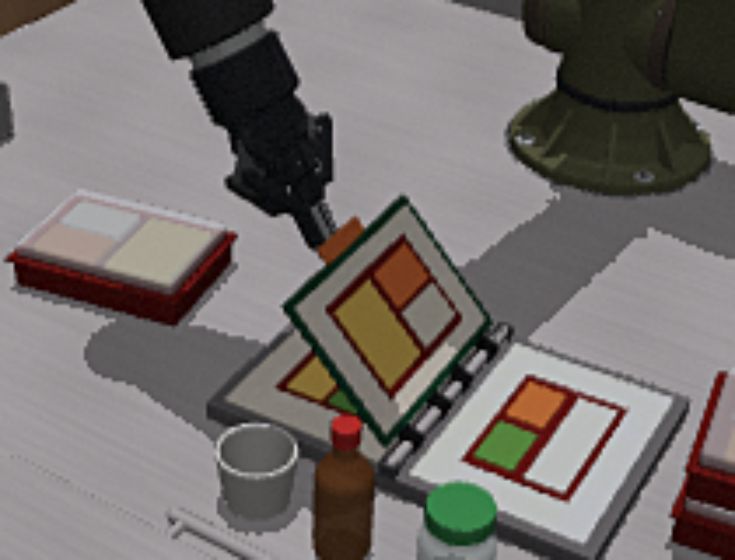

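Call:
{"name": "play_rows", "arguments": {
  "jaw": [0, 0, 0, 0, 0, 0, 0, 0, 0, 0],
  "translation": [
    [0.05, -0.13, 0.02],
    [0.05, -0.13, 0.02],
    [0, -0.13, 0.02],
    [0, -0.13, 0],
    [0, -0.13, 0],
    [-0.03, -0.13, 0],
    [-0.03, -0.13, 0],
    [-0.03, -0.13, 0],
    [-0.03, -0.13, 0],
    [-0.03, -0.13, 0]
  ],
  "dr": [
    [0.03, -0.05, 0.25],
    [0.03, -0.05, 0.25],
    [0, 0, 0.25],
    [0, 0, 0.25],
    [0, 0, 0.25],
    [0, 0, 0.25],
    [0, 0, 0.25],
    [0, 0, 0.25],
    [0, 0, 0.25],
    [0, 0, 0.25]
  ]
}}

```text
t: 6.97
eef_pos: [0.524, 0.0209, 0.1621]
eef_rot: [-2.112, -0.346, 2.091]
wrist_force: [0.4, -0.4, -1.6]
finger_gap: -0.0003
```

Run:
```python
from h import *
cv2.imwrite("pics/sc4.png",cv2.resize(ctrl.read_camera("scene")[90:250,160:370],None,fx=3.5,fy=3.5))
p,r=st()
for th in (1.13,1.2,1.27,1.57):delta(p,r,pt(0,*plan(th)[0]),rot(plan(th)[1],-1),th)
```

```text
t 7.02 q [ 0.23 -0.15 -0.15 -0.26 -1.5  -0.17] p [0.5243 0.0219 0.1632] guide xyz [ 0.0007 -0.0677  0.1632] phi 0.268 F [0.7 0.6 1. ] gap -0.0
1.13 trans units [0.16 0.3  0.02] rot units [ 0.08 -0.16 -0.54]
1.2 trans units [0.11 0.03 0.02] rot units [ 0.08 -0.17 -0.05]
1.27 trans units [ 0.07 -0.23  0.02] rot units [ 0.08 -0.17  0.44]
1.57 trans units [ 0.12 -1.38  0.01] rot units [ 0.06 -0.18  2.56]
```

View pics/sc4.png

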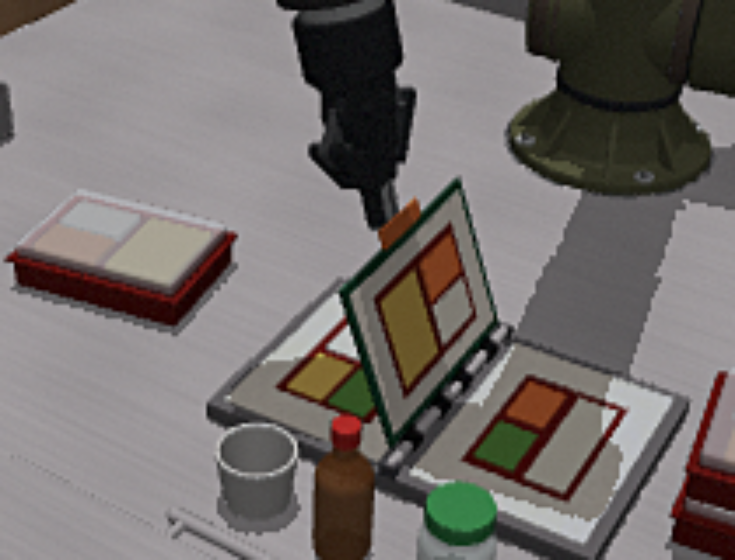

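Call:
{"name": "play_rows", "arguments": {
  "jaw": [0, 0, 0, 0, 0, 0, 0, 0, 0, 0],
  "translation": [
    [0.05, -0.13, 0],
    [0.05, -0.13, 0],
    [0.05, -0.13, 0],
    [0.03, -0.13, 0],
    [0.03, -0.13, 0],
    [0, -0.13, 0],
    [0, -0.13, 0],
    [0, -0.13, 0],
    [0, -0.13, 0],
    [0, -0.13, 0]
  ],
  "dr": [
    [0.03, -0.05, 0.25],
    [0.03, -0.05, 0.25],
    [0, -0.05, 0.25],
    [0, 0, 0.25],
    [0, 0, 0.25],
    [0, 0, 0.25],
    [0, 0, 0.25],
    [0, 0, 0.25],
    [0, 0, 0.25],
    [0, 0, 0.25]
  ]
}}

```text
t: 7.85
eef_pos: [0.5213, 0.0775, 0.1709]
eef_rot: [2.21, 0.059, -2.173]
wrist_force: [1.7, -2.1, -1.2]
finger_gap: 0.0001
```

Run:
```python
from h import *
cv2.imwrite("pics/sc5.png",cv2.resize(ctrl.read_camera("scene")[90:250,160:370],None,fx=3.5,fy=3.5))
p,r=st()
steps(p,r,np.arange(1.64,3.2,.1))
```

```text
t 7.9 q [ 0.54 -0.17 -0.23  0.01 -1.5  -0.48] p [0.5212 0.0786 0.1707] guide xyz [ 0.0006 -0.011   0.1707] phi -0.005 F [ 0.3  1.2 -0.5] gap 0.0
1.64 T [-0.003  0.173] tr [-0.05 -0.21  0.01] dr [ 0.04 -0.16 -0.05]
1.74 T [0.012 0.171] tr [ 0.04 -0.37 -0.  ] dr [0. 0. 0.]
1.84 T [0.027 0.168] tr [ 0.08 -0.36  0.  ] dr [0. 0. 0.]
1.94 T [0.041 0.164] tr [ 0.11 -0.36  0.  ] dr [0. 0. 0.]
2.04 T [0.055 0.158] tr [ 0.15 -0.34 -0.  ] dr [0. 0. 0.]
2.14 T [0.068 0.151] tr [ 0.18 -0.33  0.  ] dr [0. 0. 0.]
2.24 T [0.08  0.142] tr [ 0.21 -0.31 -0.  ] dr [0. 0. 0.]
2.34 T [0.091 0.132] tr [ 0.24 -0.28  0.  ] dr [0. 0. 0.]
2.44 T [0.102 0.122] tr [ 0.27 -0.26 -0.  ] dr [0. 0. 0.]
2.54 T [0.111 0.11 ] tr [ 0.29 -0.23 -0.  ] dr [0. 0. 0.]
2.64 T [0.119 0.097] tr [ 0.31 -0.2   0.  ] dr [0. 0. 0.]
2.74 T [0.125 0.084] tr [ 0.33 -0.17 -0.  ] dr [0. 0. 0.]
2.84 T [0.131 0.07 ] tr [ 0.35 -0.13  0.  ] dr [0. 0. 0.]
2.94 T [0.135 0.056] tr [ 0.36 -0.1   0.  ] dr [0. 0. 0.]
3.04 T [0.137 0.041] tr [ 0.37 -0.06 -0.  ] dr [0. 0. 0.]
3.14 T [0.138 0.026] tr [ 0.37 -0.02 -0.  ] dr [0. 0. 0.]
```

View pics/sc5.png

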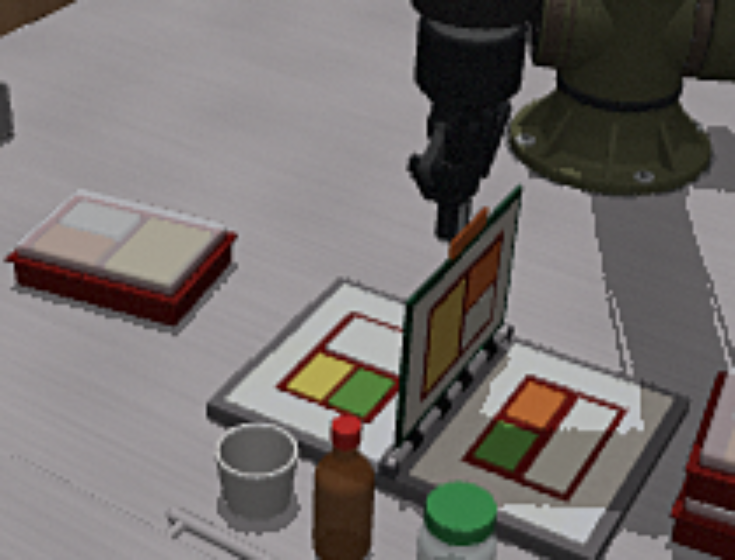

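Call:
{"name": "play_rows", "arguments": {
  "jaw": [0, 0, 0, 0, 0, 0, 0, 0, 0, 0],
  "translation": [
    [0, -0.15, 0],
    [0, -0.17, 0],
    [0.02, -0.18, 0],
    [0.02, -0.18, 0],
    [0.04, -0.18, 0],
    [0.04, -0.18, 0],
    [0.06, -0.18, 0],
    [0.06, -0.18, 0],
    [0.07, -0.17, 0],
    [0.08, -0.17, 0]
  ],
  "dr": [
    [0.02, -0.05, 0],
    [0.02, -0.05, 0],
    [0, -0.05, 0],
    [0, 0, 0],
    [0, 0, 0],
    [0, 0, 0],
    [0, 0, 0],
    [0, 0, 0],
    [0, 0, 0],
    [0, 0, 0]
  ]
}}

```text
t: 8.73
eef_pos: [0.5168, 0.1544, 0.1549]
eef_rot: [2.195, 0.056, -2.194]
wrist_force: [-1.5, -0.8, -0.7]
finger_gap: -0.0001
```

Run:
```python
from h import *
cv2.imwrite("pics/sc6.png",cv2.resize(ctrl.read_camera("scene")[90:250,160:370],None,fx=3.5,fy=3.5))
p,r=st()
for th in (2.04,2.1,2.14,2.24):delta(p,r,pt(0,*plan(th)[0]),rot(plan(th)[1],-1),th)
```

```text
t 8.78 q [ 0.67 -0.12 -0.21  0.   -1.48 -0.61] p [0.5165 0.1553 0.1539] guide xyz [-1.000e-04  6.590e-02  1.539e-01] phi -0.001 F [-0.4 -0.4 -0.5] gap 0.0
2.04 trans units [-0.1   0.28 -0.  ] rot units [-0.    0.01 -0.01]
2.1 trans units [ 0.01  0.09 -0.  ] rot units [-0.    0.01 -0.01]
2.14 trans units [ 0.08 -0.04 -0.  ] rot units [-0.    0.01 -0.01]
2.24 trans units [ 0.29 -0.35 -0.  ] rot units [-0.    0.01 -0.01]
```

View pics/sc6.png

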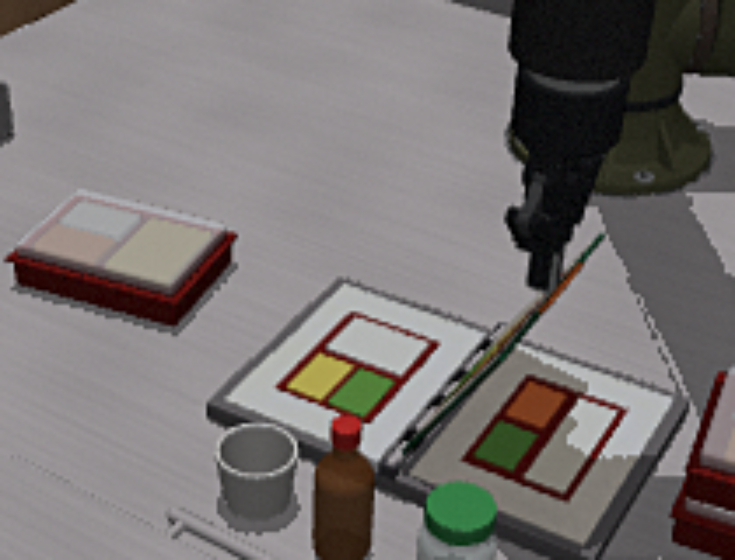

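Call:
{"name": "play_rows", "arguments": {
  "jaw": [0, 0, 0, 0, 0, 0, 0, 0, 0, 0],
  "translation": [
    [0.11, -0.13, 0],
    [0.11, -0.15, 0],
    [0.11, -0.15, 0],
    [0.12, -0.14, 0],
    [0.12, -0.14, 0],
    [0.13, -0.13, 0],
    [0.13, -0.13, 0],
    [0.14, -0.12, 0],
    [0.14, -0.12, 0],
    [0.15, -0.11, 0]
  ],
  "dr": [
    [0, 0, 0],
    [0, 0, 0],
    [0, 0, 0],
    [0, 0, 0],
    [0, 0, 0],
    [0, 0, 0],
    [0, 0, 0],
    [0, 0, 0],
    [0, 0, 0],
    [0, 0, 0]
  ]
}}

```text
t: 9.62
eef_pos: [0.5136, 0.2137, 0.0989]
eef_rot: [2.195, 0.058, -2.194]
wrist_force: [-0.7, -0.6, 0.1]
finger_gap: -0.0001
```

Run:
```python
from h import *
cv2.imwrite("pics/sc7.png",cv2.resize(ctrl.read_camera("scene")[90:250,160:370],None,fx=3.5,fy=3.5))
p,r=st()
for th in (2.54,2.64,2.74,3.14):delta(p,r,pt(0,*plan(th)[0]),rot(plan(th)[1],-1),th)
```

```text
t 9.67 q [ 0.76 -0.05 -0.25 -0.   -1.37 -0.7 ] p [0.5129 0.214  0.0972] guide xyz [-0.0005  0.1247  0.0972] phi -0.001 F [-0.7  0.1 -0.3] gap 0.0
2.54 trans units [-0.32  0.35 -0.01] rot units [ 0.    0.02 -0.01]
2.64 trans units [-0.01  0.15 -0.01] rot units [ 0.    0.02 -0.01]
2.74 trans units [ 0.33 -0.02 -0.01] rot units [ 0.    0.02 -0.01]
3.14 trans units [ 1.77 -0.33 -0.02] rot units [ 0.    0.02 -0.01]
```

View pics/sc7.png

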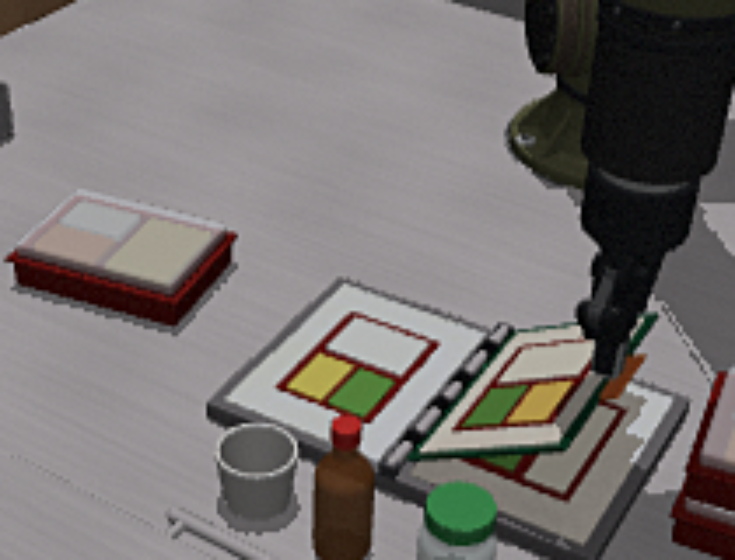

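Call:
{"name": "play_rows", "arguments": {
  "jaw": [0, 0, 0, 0, 0, 0, 0, 0],
  "translation": [
    [0.16, -0.05, 0],
    [0.16, -0.04, 0],
    [0.16, -0.04, 0],
    [0.16, -0.03, 0],
    [0.16, -0.03, 0],
    [0.16, -0.02, 0],
    [0.16, -0.01, 0],
    [0.12, 0, 0]
  ],
  "dr": [
    [0, 0, 0],
    [0, 0, 0],
    [0, 0, 0],
    [0, 0, 0],
    [0, 0, 0],
    [0, 0, 0],
    [0, 0, 0],
    [0, 0, 0]
  ]
}}

```text
t: 10.33
eef_pos: [0.5128, 0.2245, 0.0432]
eef_rot: [2.195, 0.06, -2.195]
wrist_force: [-0.8, -1.1, 0.1]
finger_gap: 0.0001
```

Run:
```python
from h import *
p,r=st()
delta(p,r,pt(0,*plan(3.14)[0]),rot(0,-1))
```

```text
t 10.33 q [ 0.77 -0.01 -0.31 -0.   -1.27 -0.72] p [0.5128 0.2245 0.0432] guide xyz [-1.000e-04  1.352e-01  4.320e-02] phi 0.001 F [-0.8 -1.1  0.1] gap 0.0
 trans units [ 0.42 -0.07 -0.  ] rot units [ 0.   -0.    0.01]
```

Call:
{"name": "play_rows", "arguments": {
  "jaw": [0, 0, 0, 0, 0, 0, 0],
  "translation": [
    [0.08, 0, 0],
    [0.08, 0, 0],
    [0.08, 0, 0],
    [0.08, 0, 0],
    [0.05, 0, 0],
    [0.05, 0, 0],
    [0.05, 0, 0]
  ],
  "dr": [
    [0, 0, 0],
    [0, 0, 0],
    [0, 0, 0],
    [0, 0, 0],
    [0, 0, 0],
    [0, 0, 0],
    [0, 0, 0]
  ]
}}

```text
t: 10.92
eef_pos: [0.5129, 0.2242, 0.0259]
eef_rot: [2.194, 0.059, -2.193]
wrist_force: [-9.0, -1.5, 13.3]
finger_gap: 0.0001
```

Run:
```python
from h import *
p,r=st()
cv2.imwrite("pics/sc8.png",cv2.resize(ctrl.read_camera("scene")[90:250,160:370],None,fx=3.5,fy=3.5))
```

```text
t 10.92 q [ 0.77  0.01 -0.33  0.   -1.24 -0.72] p [0.5129 0.2242 0.0259] guide xyz [1.000e-04 1.349e-01 2.590e-02] phi -0.001 F [-9.  -1.5 13.3] gap 0.0
```

View pics/sc8.png

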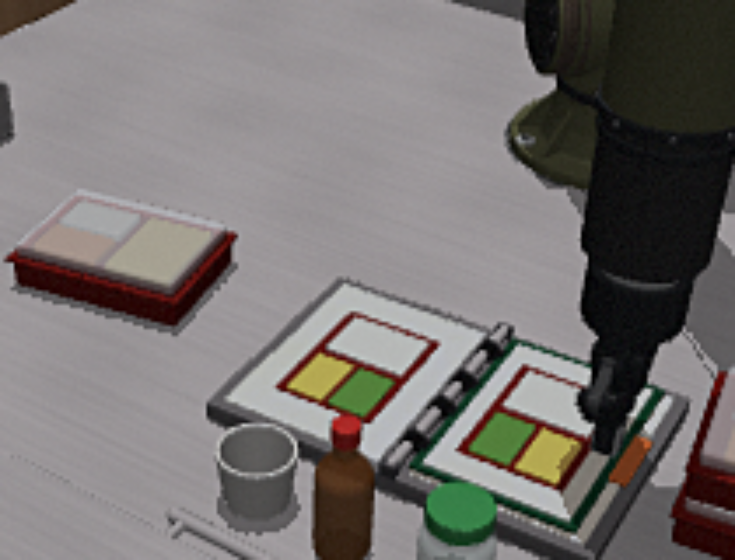

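Contact is firm (13 N down) at z = 25.9 mm, which matches the flat height of 26 mm. I'll lift straight up.

Call:
{"name": "play_rows", "arguments": {
  "jaw": [0, 0, 0, 0, 0, 0, 0, 0, 0, 0],
  "translation": [
    [-0.1, 0, 0],
    [-0.2, 0, 0],
    [-0.4, 0, 0],
    [-0.6, 0, 0],
    [-0.6, 0, 0],
    [-0.6, 0, 0],
    [-0.6, 0, 0],
    [-0.6, 0, 0],
    [-0.5, 0, 0],
    [-0.2, 0, 0]
  ],
  "dr": [
    [0, 0, 0],
    [0, 0, 0],
    [0, 0, 0],
    [0, 0, 0],
    [0, 0, 0],
    [0, 0, 0],
    [0, 0, 0],
    [0, 0, 0],
    [0, 0, 0],
    [0, 0, 0]
  ]
}}

```text
t: 11.8
eef_pos: [0.512, 0.2224, 0.2107]
eef_rot: [2.192, 0.055, -2.195]
wrist_force: [-0.8, 0.6, -0.5]
finger_gap: 0.0002
```

Call:
{"name": "play_rows", "arguments": {
  "jaw": [0, 0, 0, 0, 0, 0, 0, 0],
  "translation": [
    [0, -0.2, 0.5],
    [0, -0.4, 0.6],
    [0, -0.6, 0.6],
    [0, -0.7, 0.6],
    [0, -0.7, 0.6],
    [0, -0.6, 0.5],
    [0, -0.3, 0.3],
    [0, 0, 0]
  ],
  "dr": [
    [0, 0, 0],
    [0, 0, 0],
    [0, 0, 0],
    [0, 0, 0],
    [0, 0, 0],
    [0, 0, 0],
    [0, 0, 0],
    [0, 0, 0]
  ]
}}

```text
t: 12.47
eef_pos: [0.3518, 0.3583, 0.2108]
eef_rot: [2.198, 0.05, -2.197]
wrist_force: [0.4, -0.3, 0.4]
finger_gap: 0.0006
```

Run:
```python
from h import *
p,r=st()
a=ctrl.read_camera("scene");b=ctrl.read_camera("top")
cv2.imwrite("pics/sc9.png",a[:,:]);cv2.imwrite("pics/sc9z.png",cv2.resize(a[140:260,215:365],None,fx=5,fy=5,interpolation=cv2.INTER_CUBIC))
cv2.imwrite("pics/top9.png",cv2.resize(b[135:265,155:295],None,fx=5,fy=5,interpolation=cv2.INTER_CUBIC)[:600])
```

```text
t 12.47 q [ 1.2  -0.22 -0.2   0.   -1.6  -1.15] p [0.3518 0.3583 0.2108] guide xyz [-0.1537  0.2774  0.2108] phi -0.001 F [ 0.4 -0.3  0.4] gap 0.001
```

View pics/sc9z.png

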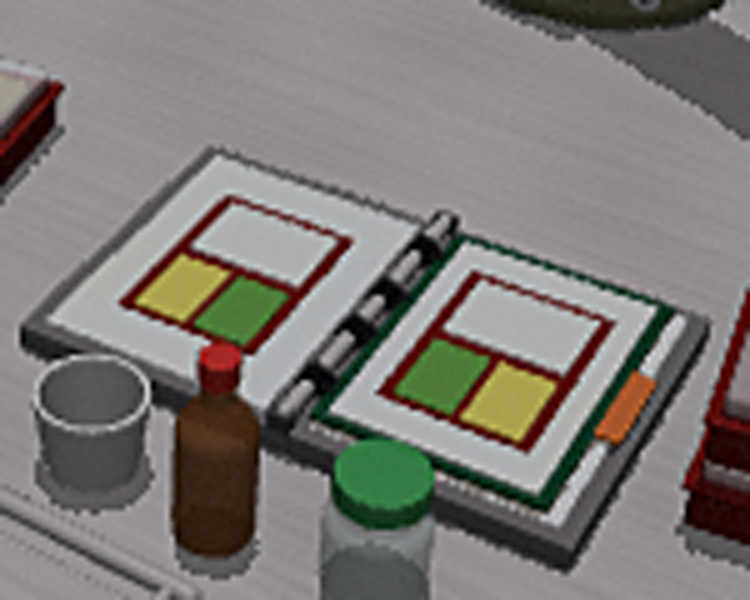

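View pics/top9.png

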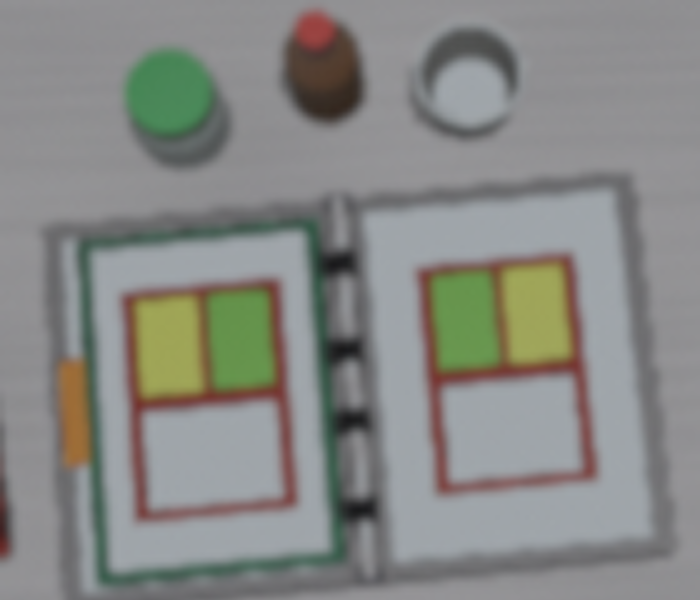

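View pics/sc9.png

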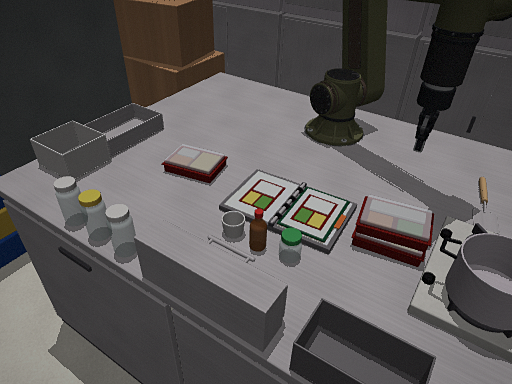

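The leaf lies flat on the left side: its tab is at (73,412) in the zoomed top view. The board corners at (45,230), (630,178) and (673,550) have not moved, the other items are in place, and the arm is clear. I'll hand it in.

```bash
python3 -c "
from workcell import ctrl
print(ctrl.finish_job())"
```

```text
the job is handed in; nothing more can be done
None
```

The leaf now lies flat on the guide's other (+y) side, and I handed the job in at about 12.5 s of the 38 s allowed. I hooked the shut fingertips under the orange tab, turned the leaf over the spine at about 0.4–0.6 rad/s, and pressed it down with about 13 N. Then I lifted straight up and moved away.

**Leaf:** the fingertips stopped firmly at z = 25.9 mm, which matches the 26 mm expected for a flat leaf. The last pictures also show it flat.

**Guide and other items:** by eye, comparing the before and after pictures, the board's visible corners, the spine and the items around it are at the same pixels.

**Arm:** it finished clear of everything, with the wrist force near zero. During the final press the wrist also showed about 9 N sideways, but the pictures show no shift of the guide from it.

No check failed. The first two-view measurements disagreed by 4–5 mm, which did not affect the result.

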